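# Complete four axis kits with their stepper motors

### The arm

A 7-joint arm with a two-finger parallel gripper is mounted at the origin on the work surface. World frame = base frame: x ahead of the robot, y to its left, z up, the work surface at z = 0. Lengths are in mm, angles in rad, forces in N, time in s.
With the tool pointing down it reaches from about 400 to 850 mm from the base axis. Payload 10.4 kg.
Tool frame: the origin (TCP) lies between the finger pads; the fingertips stand env.nose_length ahead of it and the grasp point (between the pads) lies 6 mm ahead of it (env.nose_length is the distance from the TCP to the fingertips, in mm); z points along the fingers, y is the line along which they close (so a half turn about z gives the same grasp; the last joint's range is limited). The gripper opens to 85 mm and grips with 20 to 120 N. Pads are 22 mm wide; open, the fingers measure 114 mm over their backs; the gripper's body (76 mm by 85 mm) begins 54 mm behind the grasp point. The pads swing forward as they close: fully open they stand 13 mm farther back than shut.
Start: joints at [-1.138, 0.332, -0.065, 1.46, 0.022, 1.35, -0.088], TCP at [275.103, 561.219, 256.338] pointing down, gripper open.
Joint ranges: [-2.6, 2.6], [-0.5, 2.12], [-1.47, 1.34], [0.16, 2.42], [-1.27, 4.41], [0.06, 2.06], [-2.6, 2.6]. Speed limits (rad/s): [2.22, 2.22, 2.79, 2.79, 3.14, 3.14, 3.14].

### API

Orientations are given as a unit quaternion [x, y, z, w].
In Python, from workcell import env gives the robot as it stands. The module is installed in compiled form; this text tells all that it offers.
- The arm moves only by the tool move_arm, never from a script. Its argument "series" is a list of rows, each a list of 7 numbers: the shift along the world's x, y, z in m, then the turn, a rotation vector about the world's x, y, z in degrees, then the gripper's target within -1 to 1 (fully open at 1, half-way at 0, shut at -1). In form: [[x, y, z, ax, ay, az, hand], ...]. A call has exactly 10 rows; each row shifts and turns the commanded pose from where the row before left it; what a row does not reach is not made up. A row lasts 1/8 s, in which the tool goes at most 62.5 mm and 10.7 degrees, less where a joint would pass 70% of its speed; a pose out of reach is approached as far as the arm can. A call is refused whole if a number of a shift passes 0.0625 or a number of a turn 10.7, either way. A call with a gripper value outside its range is refused whole. The fingers move at their own pace and stop on an object; the grip force is fixed at half the most. Time passes only in rows, so rows that do not move let the fingers close, or fill a call up. It gives the time, the measured TCP pose, the force, the opening and the grip force at its end, in the units of the state.
- env.observe(): the state, without advancing time (a new reading comes with each control period).
- env.camera(name): name is "side" or "top"; returns the picture (400x640x3 uint8, red, green, blue); there is no depth.
- env.get_calibration(name): a dict with "fov_y" (degrees; the focal length in pixels is half the picture's height over the tangent of half this angle, whatever the lens; pixels are square), "cx", "cy" (the principal point, pixels), "distortion" ([k1, k2, p1, p2, k3] as OpenCV has them; the pictures are not rectified), "extrinsics" (4x4, takes a point from camera to world coordinates). Camera axes: x right, y down, z forward; pixel columns grow to the right and rows downward; lengths in mm; the calibration is good to about 2 mm. A picture is of the moment at which its call begins. get_calibration takes no time and is no camera call.
- env.close_job(): hands the job in; it is judged then, once.
The state is a dict: "time": time; "joint_positions": joint angles; "joint_velocities": joint speeds; "joint_efforts": joint torques, N m; "eef_pos": TCP position; "orientation": TCP orientation; "contact_force": force on the tool from outside, world axes, zero at the start; "moment": the same for the moment, N m; "grip_width": opening from 0.0 (shut) to 1.0 (fully open); "grip_force": force on a finger pad.
Only numpy, scipy, OpenCV 4.12 (cv2) and the standard library are available. Lean on these libraries where they do the work, as an engineer would, in place of code of your own. Each camera call takes 0.05 s, during which the arm holds its last target. There are 200 camera calls.

### The job

Four kit trays each already hold the motor bracket for one axis: put each of the four stepper motors into the tray whose bracket is made for its size, standing upright with the shaft up, flat on the bare tray floor beside the bracket and not on the rim, the bracket or the screws. Set the motors down gently without dropping them or knocking them over, and leave the round gearhead and the round coupling standing where they are, as they belong to another order.

Things in the scene. Friction and masses are not known exactly. Their poses are not given: they have to be found in the camera images.
- motor20: the smallest stepper motor, loose: square prism 20 x 20 mm, 38 mm tall, black with silver ends, standing with its 4 mm steel shaft up (12 mm above a 15 mm boss); about 80 g. Origin at the centre of the underside, z up, x and y square to the sides; grip any two opposite sides. A white plug socket sticks out 4 mm on the -x side, 2 to 8 mm above the underside.
- motor28: the second smallest stepper motor, loose: square prism 28 x 28 mm, 45 mm tall, black with silver ends, standing with its 5 mm steel shaft up (18 mm above a 22 mm boss); about 150 g. Origin at the centre of the underside, z up, x and y square to the sides; grip any two opposite sides. A white plug socket sticks out 4 mm on the -x side, 2 to 8 mm above the underside.
- motor42: the second largest stepper motor, loose: square prism 42 x 42 mm, 48 mm tall, black with silver ends, standing with its 5 mm steel shaft up (22 mm above a 22 mm boss); about 360 g. Origin at the centre of the underside, z up, x and y square to the sides; grip any two opposite sides. A white plug socket sticks out 4 mm on the -x side, 2 to 8 mm above the underside.
- motor57: the largest stepper motor, loose: square prism 57 x 57 mm, 56 mm tall, black with silver ends, standing with its 8 mm steel shaft up (21 mm above a 38 mm boss); about 700 g. Origin at the centre of the underside, z up, x and y square to the sides; grip any two opposite sides. A white plug socket sticks out 4 mm on the -x side, 2 to 8 mm above the underside.
- tray20: blue kit tray, fixed, 180 (x) by 120 mm (y), rim 14 mm high, with the L bracket for the 20 mm motor: plate 22 x 22 x 3 mm lying flat at x = 62 to 84 mm, its foot up 18 mm at the +x end; cap screws 7 mm high at x = 31 to 61, y = 38 to 46 and -46 to -38 mm. Origin at the centre of the underside, z up. Bare floor, 3 mm up: x = -87 to 20, y = -57 to 57 mm, middle x = -33. Only the brackets differ.
- tray28: blue kit tray, fixed, 180 (x) by 120 mm (y), rim 14 mm high, with the L bracket for the 28 mm motor: plate 30 x 30 x 3 mm lying flat at x = 54 to 84 mm, its foot up 24 mm at the +x end; cap screws 7 mm high at x = 31 to 61, y = 38 to 46 and -46 to -38 mm. Origin at the centre of the underside, z up. Bare floor, 3 mm up: x = -87 to 20, y = -57 to 57 mm, middle x = -33. Only the brackets differ.
- tray42: blue kit tray, fixed, 180 (x) by 120 mm (y), rim 14 mm high, with the L bracket for the 42 mm motor: plate 44 x 44 x 3 mm lying flat at x = 40 to 84 mm, its foot up 35 mm at the +x end; cap screws 7 mm high at x = 31 to 61, y = 38 to 46 and -46 to -38 mm. Origin at the centre of the underside, z up. Bare floor, 3 mm up: x = -87 to 20, y = -57 to 57 mm, middle x = -33. Only the brackets differ.
- tray57: blue kit tray, fixed, 180 (x) by 120 mm (y), rim 14 mm high, with the L bracket for the 57 mm motor: plate 60 x 60 x 3 mm lying flat at x = 24 to 84 mm, its foot up 48 mm at the +x end; cap screws 7 mm high at x = 31 to 61, y = 38 to 46 and -46 to -38 mm. Origin at the centre of the underside, z up. Bare floor, 3 mm up: x = -87 to 20, y = -57 to 57 mm, middle x = -33. Only the brackets differ.
- gearhead: planetary gearhead of another order, loose: plain steel, a round 42 mm body 51 mm tall on a 42 mm square foot flange 6 mm thick, an 8 mm shaft up to 71 mm. Origin at the centre of its underside, z up. Not a motor.
- coupling: jaw coupling of another order, loose: an upright cylinder 40 mm across and 53 mm tall, two aluminium hubs with a dark rubber spider between. Origin at the centre of its underside, z up. Not a motor.
Mind the look-alikes: they are no part of the job. What is shaped like the coupling but orange is not meant.

How it is judged (in metres and radians):
At the end, for the whole second after the job is handed in: Each motor stands in the tray with the bracket of its size, within 80 mm along and 50 mm across of the tray's centre, underside 1 to 5 mm above the tray's, upright within 0.05 rad, slower than 0.02 m/s; gearhead and coupling upright within 0.1 rad, moved less than 30 mm (x of motor20 in the frame of tray20 between -0.08 and 0.08 m and y of motor20 in the frame of tray20 between -0.05 and 0.05 m and z of motor20 in the frame of tray20 between 0.001 and 0.005 m and angle between each of motor20, motor28, motor42, motor57's own z axis and vertical below 0.05 rad and linear speed of each of motor20, motor28, motor42, motor57 below 0.02 m/s and x of motor28 in the frame of tray28 between -0.08 and 0.08 m and y of motor28 in the frame of tray28 between -0.05 and 0.05 m and z of motor28 in the frame of tray28 between 0.001 and 0.005 m and x of motor42 in the frame of tray42 between -0.08 and 0.08 m and y of motor42 in the frame of tray42 between -0.05 and 0.05 m and z of motor42 in the frame of tray42 between 0.001 and 0.005 m and x of motor57 in the frame of tray57 between -0.08 and 0.08 m and y of motor57 in the frame of tray57 between -0.05 and 0.05 m and z of motor57 in the frame of tray57 between 0.001 and 0.005 m and distance of each of gearhead, coupling from where it was at the start of the episode below 0.03 m and angle between each of gearhead, coupling's own z axis and vertical below 0.1 rad); the robot touches nothing.
It fails at once if a motor is dropped or thrown (faster than 0.6 m/s, a free fall of about 18 mm, with no finger on it) or knocked over (tilted over 1.2 rad) ((linear speed of motor20 above 0.6 m/s and contact force between the fingers and motor20 below 0.05 N) or angle between any of motor20, motor28, motor42, motor57's own z axis and vertical above 1.2 rad or (linear speed of motor28 above 0.6 m/s and contact force between the fingers and motor28 below 0.05 N) or (linear speed of motor42 above 0.6 m/s and contact force between the fingers and motor42 below 0.05 N) or (linear speed of motor57 above 0.6 m/s and contact force between the fingers and motor57 below 0.05 N)).
It fails at once if the gearhead or the coupling is moved more than 30 mm or tipped over (distance of any of gearhead, coupling from where it was at the start of the episode above 0.03 m or angle between any of gearhead, coupling's own z axis and vertical above 0.5 rad).
It also fails if it takes over 96 s, if anything falls off the work surface, if the arm or the gripper's body presses on something with over 40 N, if the wrist force passes 120 N, or if a joint passes its speed limit or range.

## Working session

There is one attempt and no reset: what is moved stays moved. The work goes in short steps, Python scripts to look and compute and a tool call to move; the robot and the scene stay as the last step left them, time stands still between calls to the robot, and variables do not carry over. Pictures are saved under pics/ and viewed, at most 14 in all, crops included, and the job is handed in when it is done.

Besides the shell and the picture viewer there is one more tool, called after ">>>" by a JSON object that holds its "name" and its "arguments", one argument or row to a line. move_arm: Moves the arm, as the interface text tells. Its arguments: {"type":"object","properties":{"series":{"type":"array","items":{"type":"array","items":{"type":"number"}}}},"required":["series"]}

```bash
mkdir -p pics; python3 - <<'E'
from workcell import env
import cv2,numpy as np
for n in ("top","side"):
    im=env.camera(n); cv2.imwrite(f"pics/{n}0.png",im[...,::-1]); c=env.get_calibration(n); print(n,{k:(np.round(v,3).tolist()) for k,v in c.items()})
s=env.observe(); print(s, env.nose_length)
E
```

```text
top {'fov_y': 51.367, 'cx': 323.866, 'cy': 203.589, 'distortion': [-0.066, 0.0, 0.0, 0.0, 0.0], 'extrinsics': [[0.024, -0.998, 0.052, 433.997], [-1.0, -0.023, 0.015, 0.683], [-0.013, -0.053, -0.999, 952.796], [0.0, 0.0, 0.0, 1.0]]}
side {'fov_y': 53.357, 'cx': 322.716, 'cy': 195.676, 'distortion': [-0.089, 0.0, 0.0, 0.0, 0.0], 'extrinsics': [[0.894, -0.338, 0.294, 204.767], [-0.448, -0.682, 0.578, -507.747], [0.005, -0.649, -0.761, 737.573], [0.0, 0.0, 0.0, 1.0]]}
{'time': 0.1, 'joint_positions': array([-1.13759186,  0.33280038, -0.06469317,  1.46085353,  0.0216557 ,
        1.34987105, -0.08847828]), 'joint_velocities': array([ 9.61688282e-04, -1.18147229e-03,  1.35927139e-03, -1.98452141e-03,
       -4.02083887e-04, -7.79747145e-05, -1.35989670e-03]), 'joint_efforts': array([ 5.83656092e-04, -6.26742840e+01,  4.84068948e-02, -3.92431319e+01,
        1.62834674e-02,  7.05163489e-03, -5.49827678e-05]), 'eef_pos': array([275.00672947, 560.9201003 , 255.60245723]), 'orientation': array([ 2.25911741e-01,  9.74147578e-01, -6.12072393e-04, -8.49260060e-05]), 'contact_force': array([0.19767623, 0.4896509 , 0.37700231]), 'moment': array([-0.02058787,  0.0168418 , -0.01090904]), 'grip_force': 0.0, 'grip_width': 1.001899323990472} 25.0
```

View pics/top0.png

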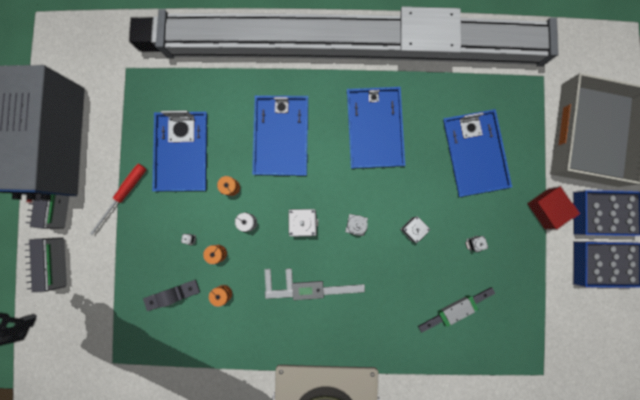

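View pics/side0.png

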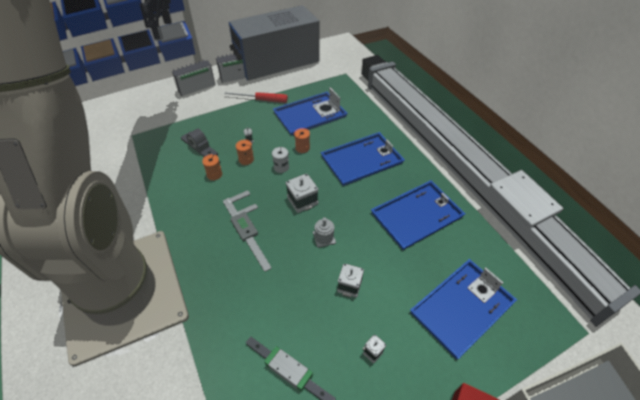

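The top view shows brackets, by plate width: tray57 at (181,150), tray28 at (281,135), tray20 at (376,128), tray42 at (477,152). Motors: 57 at (302,223), 42 at (416,230), 28 at (479,244) and 20 at (187,239). The gearhead is at (357,226) and the coupling at (245,223). The side view agrees.

```bash
cat > h.py <<'E'
from workcell import env
import cv2,numpy as np
def K(c):
    f=200/np.tan(np.radians(c["fov_y"])/2); return np.array([[f,0,c["cx"]],[0,f,c["cy"]],[0,0,1]])
def cast(n,pts,z):
    c=env.get_calibration(n); E=np.array(c["extrinsics"])
    u=cv2.undistortPoints(np.float64(pts).reshape(-1,1,2),K(c),np.array(c["distortion"]))[:,0]
    d=np.c_[u,np.ones(len(u))]@E[:3,:3].T; o=E[:3,3]
    return o+d*((z-o[2])/d[:,2])[:,None]
def rect(n,mask,seed,z,r=40):
    x0,y0=int(seed[0]-r),int(seed[1]-r); best=None
    cs,_=cv2.findContours(mask,cv2.RETR_EXTERNAL,cv2.CHAIN_APPROX_NONE)
    c=max(cs,key=lambda c:(cv2.pointPolygonTest(c,(float(seed[0]),float(seed[1])),True)>=-4*S)*cv2.contourArea(c))
    w=cast(n,(c[:,0]+.5)/S-.5,z)[:,:2].astype(np.float32)
    (cx,cy),(a,b),t=cv2.minAreaRect(w)
    return np.round([cx,cy,a,b,t],1)
S=6
def big(im): return cv2.resize(im,None,fx=S,fy=S,interpolation=cv2.INTER_CUBIC)
E
python3 - <<'E'
from h import *
import h
im=env.camera("top"); b=big(im); hsv=cv2.cvtColor(b,cv2.COLOR_RGB2HSV)
blue=cv2.inRange(hsv,(100,120,40),(130,255,255)); blue=cv2.morphologyEx(blue,cv2.MORPH_CLOSE,np.ones((30,30)))
for n,p in dict(t57=(181,160),t28=(281,150),t20=(376,145),t42=(477,165)).items(): print(n,rect("top",blue,(p[0]*S,p[1]*S),14))
sil=((hsv[...,1]<70)&(hsv[...,2]>120)).astype(np.uint8)*255
for n,p,z in [("m57",(302,223),56),("m42",(416,230),48),("m28",(480,243),45),("m20",(187,239),38),("gear",(357,226),51),("coup",(245,223),53)]:
    print(n,rect("top",sil,(p[0]*S,p[1]*S),z))
def crop(p,r=25): x,y=p; return cv2.resize(im[y-r:y+r,x-r:x+r],(260,260),interpolation=cv2.INTER_CUBIC)
P=[(302,223),(416,230),(480,243),(187,239),(357,226),(245,223)]
o=np.vstack([np.hstack([crop(p) for p in P[:3]]),np.hstack([crop(p) for p in P[3:]])])
cv2.imwrite("pics/c1.png",o[...,::-1])
side=env.camera("side")
def crop(p,r=25): x,y=p; return cv2.resize(side[y-r:y+r,x-r:x+r],(260,260),interpolation=cv2.INTER_CUBIC)
P=[(302,193),(350,279),(374,349),(248,134),(324,232),(281,158)]
o=np.vstack([np.hstack([crop(p) for p in P[:3]]),np.hstack([crop(p) for p in P[3:]])])
cv2.imwrite("pics/c2.png",o[...,::-1])
E
```

```text
t57 [597.2 350.7 186.3 127.2   1.9]
t28 [6.383e+02 1.180e+02 1.862e+02 1.254e+02 4.000e-01]
t20 [661.4 -99.7 186.1 125.3   4. ]
t42 [ 608.1 -333.7  186.1  127.1   11.8]
m57 [439.8  61.1  61.1  61.6   2.8]
m42 [ 430.7 -189.6   44.5   44.5   45.2]
m28 [ 402.  -329.6   31.2   30.5   19.3]
m20 [397.2 319.8  22.8  24.3  76.7]
gear [438.2 -58.1  48.2  43.5  82.2]
coup [438.2 187.8  42.6  43.2  13.3]
```

View pics/c1.png

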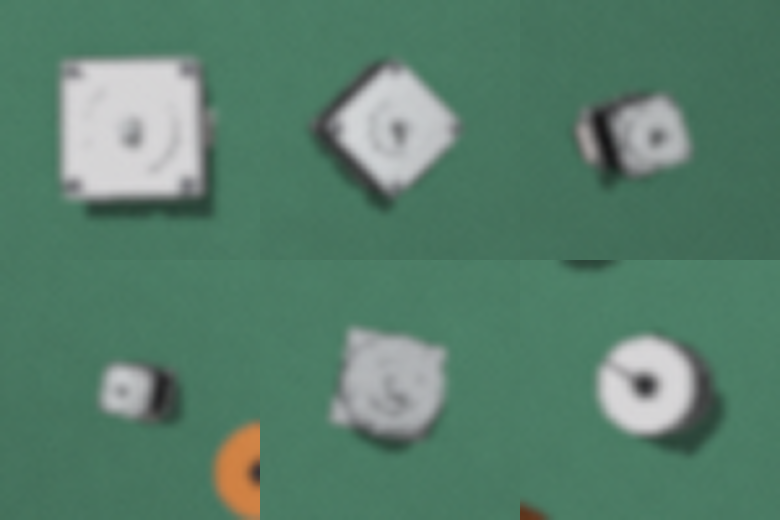

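View pics/c2.png

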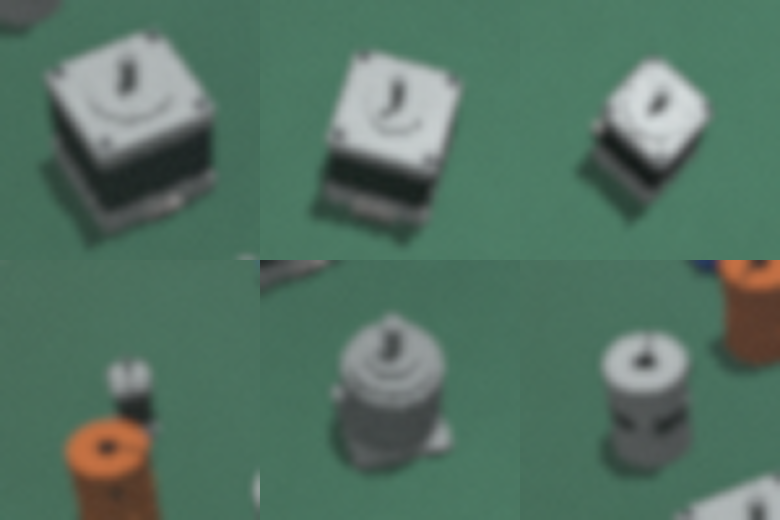

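The crops confirm it. The top-face rectangles are within about 2–4 mm of the real sizes (blur). motor28's plug is on its +y side, and motor20's plug seems to be on its +x side. I'll take motor20 first, gripping along its 77° axis.

>>> {"name": "move_arm", "arguments": {
  "series": [
    [0.02,-0.04,-0.022,0,0,2.1,0.1],
    [0.02,-0.04,-0.022,0,0,2.1,0.1],
    [0.02,-0.04,-0.022,0,0,2.1,0.1],
    [0.02,-0.04,-0.022,0,0,2.1,0.1],
    [0.02,-0.04,-0.022,0,0,2.1,0.1],
    [0.02,-0.04,-0.022,0,0,2.1,0.1],
    [0,0,0,0,0,0,0.1],
    [0,0,0,0,0,0,0.1],
    [0,0,0,0,0,0,0.1],
    [0,0,0,0,0,0,0.1]
  ]
}}

```text
time: 1.45
eef_pos: [394.8, 322.2, 124.7]
orientation: [0.117, 0.993, 0.0, 0.0]
contact_force: [0.1, -0.5, -0.5]
grip_width: 0.551
grip_force: 0.0
```

```bash
cat >> h.py <<'E'
from scipy.spatial.transform import Rotation as R
def st():
    s=env.observe(); r=R.from_quat(s["orientation"]).as_matrix(); y=r[:,1]
    print("t",round(s["time"],2),"p",np.round(s["eef_pos"],1),"yaw",round(np.degrees(np.arctan2(y[1],y[0])),1),"z",np.round(r[:,2],3),"w",round(s["grip_width"],3),"gf",round(float(s["grip_force"]),1),"F",np.round(s["contact_force"],1),"j",np.round(s["joint_positions"],2))
E
python3 - <<'E'
from h import *
st()
im=env.camera("side"); 
cv2.imwrite("pics/s1.png",cv2.resize(im[60:220,150:400],(750,480),interpolation=cv2.INTER_CUBIC)[...,::-1])
im=cv2.imread("pics/top0.png")
h=cv2.cvtColor(big(im),cv2.COLOR_BGR2HSV); o=cv2.inRange(h,(5,120,60),(20,255,255))
print(rect("top",o,(214*S,255*S),53),rect("top",o,(219*S,296*S),53))
E
```

```text
t 1.45 p [394.8 322.2 124.7] yaw 76.6 z [ 0.     0.001 -1.   ] w 0.551 gf 0.0 F [ 0.1 -0.5 -0.5] j [-0.81  0.2   0.04  1.92 -0.01  1.02  0.57]
[365.9 248.7  39.6  50.3   4.6] [276.7 233.9  39.8  51.5  23.4]
```

View pics/s1.png

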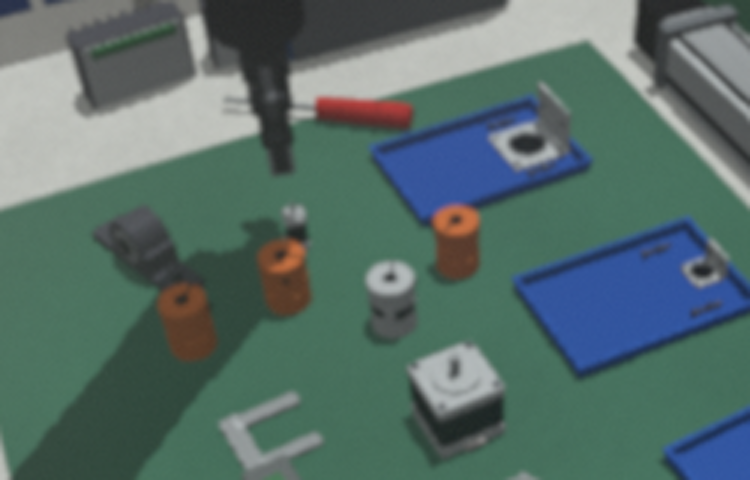

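The side crop shows the fingers above motor20 at (293,215), its white plug at the lower right (305,243), and the orange piece clear of the fingers.

>>> {"name": "move_arm", "arguments": {
  "series": [
    [0.0024,-0.0024,-0.014,0,0,0,0.1],
    [0,0,-0.014,0,0,0,0.1],
    [0,0,-0.014,0,0,0,0.1],
    [0,0,-0.014,0,0,0,0.1],
    [0,0,-0.014,0,0,0,0.1],
    [0,0,-0.014,0,0,0,0.1],
    [0,0,0,0,0,0,0.1],
    [0,0,0,0,0,0,-1],
    [0,0,0,0,0,0,-1],
    [0,0,0,0,0,0,-1]
  ]
}}

```text
time: 2.75
eef_pos: [397.9, 319.2, 41.0]
orientation: [0.118, 0.993, 0.001, 0.0]
contact_force: [0.3, -0.6, 3.8]
grip_width: 0.219
grip_force: 59.2
```

```bash
python3 - <<'E'
from h import *
st()
im=env.camera("side"); 
cv2.imwrite("pics/s2.png",cv2.resize(im[80:180,190:310],(720,600),interpolation=cv2.INTER_CUBIC)[...,::-1])
E
```

```text
t 2.75 p [397.9 319.2  41. ] yaw 76.5 z [ 0.001  0.001 -1.   ] w 0.219 gf 59.2 F [ 0.3 -0.6  3.8] j [-0.8   0.32  0.04  1.98 -0.02  0.84  0.58]
```

View pics/s2.png

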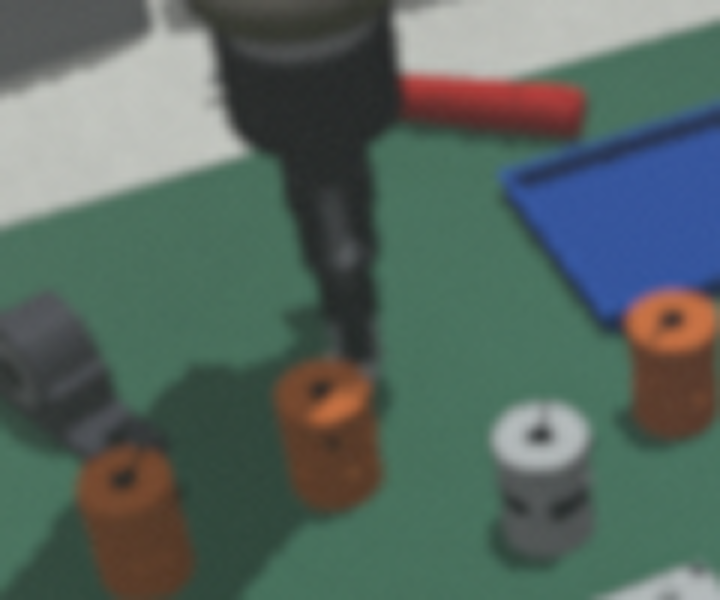

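>>> {"name": "move_arm", "arguments": {
  "series": [
    [0,0,0.015,0,0,0,-1],
    [0,0,0.035,0,0,0,-1],
    [0,0,0.04,0,0,0,-1],
    [0.012,-0.02,0,0,0,0,-1],
    [0.023,-0.042,0,0,0,0,-1],
    [0.023,-0.042,0,0,0,0,-1],
    [0.023,-0.042,0,0,0,0,-1],
    [0.023,-0.042,0,0,0,0,-1],
    [0.023,-0.042,0,0,0,0,-1],
    [0.023,-0.042,0,0,0,0,-1]
  ]
}}

```text
time: 4.05
eef_pos: [548.1, 45.5, 131.3]
orientation: [0.118, 0.993, 0.0, 0.0]
contact_force: [1.3, 0.5, -0.3]
grip_width: 0.221
grip_force: 58.7
```

>>> {"name": "move_arm", "arguments": {
  "series": [
    [0.021,-0.038,0,0,0,0,-1],
    [0.021,-0.038,0,0,0,0,-1],
    [0.021,-0.038,0,0,0,0,-1],
    [0.0175,-0.0335,0,0,0,0,-1],
    [0,0,-0.02,0,0,0,-1],
    [0,0,-0.025,0,0,0,-1],
    [0,0,-0.015,0,0,0,-1],
    [0,0,-0.01,0,0,0,-1],
    [0,0,0,0,0,0,-1],
    [0,0,0,0,0,0,-1]
  ]
}}

```text
time: 5.3
eef_pos: [628.5, -100.7, 61.2]
orientation: [0.118, 0.993, 0.0, 0.001]
contact_force: [0.1, 0.4, -0.7]
grip_width: 0.215
grip_force: 58.7
```

```bash
python3 - <<'E'
from h import *
st()
im=env.camera("side"); 
cv2.imwrite("pics/s3.png",cv2.resize(im[130:260,350:480],(600,600),interpolation=cv2.INTER_CUBIC)[...,::-1])
E
```

```text
t 5.3 p [ 628.5 -100.7   61.2] yaw 76.5 z [ 0.001  0.    -1.   ] w 0.215 gf 58.7 F [ 0.1  0.4 -0.7] j [-0.15  0.54  0.32  1.64 -0.19  0.99  1.56]
```

View pics/s3.png

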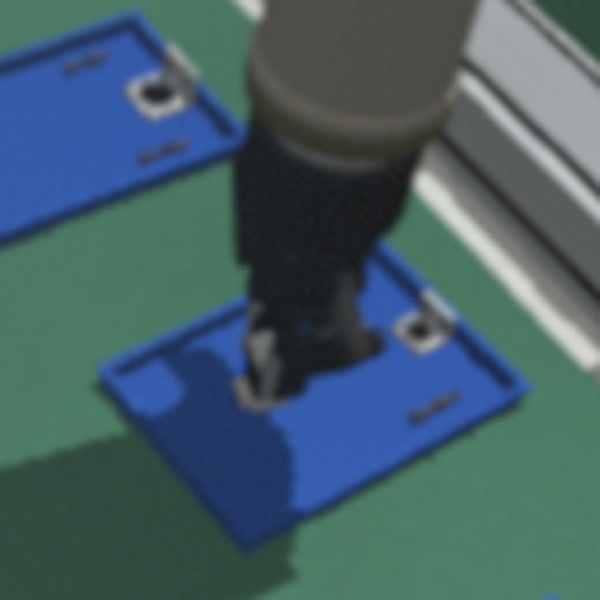

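The side view shows motor20 in the fingers over tray20's bare floor, clear of the bracket. Next I lower it slowly to contact.

>>> {"name": "move_arm", "arguments": {
  "series": [
    [0,0,-0.006,0,0,0,-1],
    [0,0,-0.004,0,0,0,-1],
    [0,0,-0.003,0,0,0,-1],
    [0,0,-0.002,0,0,0,-1],
    [0,0,-0.001,0,0,0,-1],
    [0,0,-0.001,0,0,0,-1],
    [0,0,0,0,0,0,-1],
    [0,0,0,0,0,0,-1],
    [0,0,0,0,0,0,-1],
    [0,0,0,0,0,0,-1]
  ]
}}

```text
time: 6.6
eef_pos: [628.0, -100.7, 44.1]
orientation: [0.118, 0.993, 0.0, 0.0]
contact_force: [-3.8, 0.7, 6.3]
grip_width: 0.216
grip_force: 59.8
```

>>> {"name": "move_arm", "arguments": {
  "series": [
    [0,0,0,0,0,0,-0.45],
    [0,0,0,0,0,0,-0.3],
    [0,0,0,0,0,0,0],
    [0,0,0,0,0,0,0],
    [0,0,0,0,0,0,0],
    [0,0,0.015,0,0,0,0],
    [0,0,0.03,0,0,0,0],
    [0,0,0.04,0,0,0,0.5],
    [0,0,0,0,0,0,1],
    [0,0,0,0,0,0,1]
  ]
}}

```text
time: 7.85
eef_pos: [628.0, -100.6, 128.8]
orientation: [0.118, 0.993, 0.0, 0.0]
contact_force: [-1.0, -0.5, 0.1]
grip_width: 0.999
grip_force: 0.0
```

>>> {"name": "move_arm", "arguments": {
  "series": [
    [-0.033,-0.0148,0,0,0,-5.2,1],
    [-0.033,-0.0148,0,0,0,-5.2,1],
    [-0.033,-0.0148,0,0,0,-5.2,1],
    [-0.033,-0.0148,0,0,0,-5.2,1],
    [-0.033,-0.0148,0,0,0,-5.2,1],
    [-0.0323,-0.015,0,0,0,-5.3,1],
    [0,0,0,0,0,0,1],
    [0,0,0,0,0,0,1],
    [0,0,0,0,0,0,1],
    [0,0,0,0,0,0,1]
  ]
}}

```text
time: 9.1
eef_pos: [431.1, -189.4, 128.2]
orientation: [0.381, 0.925, -0.0, -0.0]
contact_force: [-0.7, -0.4, 0.6]
grip_width: 1.0
grip_force: 0.0
```

```bash
python3 - <<'E'
from h import *
st()
E
```

```text
t 9.1 p [ 431.1 -189.4  128.2] yaw 45.2 z [-0. -0. -1.] w 1.0 gf 0.0 F [-0.7 -0.4  0.6] j [-0.16  0.11  0.5   2.03 -0.06  1.01  1.17]
```

>>> {"name": "move_arm", "arguments": {
  "series": [
    [0,0,-0.02,0,0,0,1],
    [0,0,-0.025,0,0,0,1],
    [0,0,-0.02,0,0,0,1],
    [0,0,-0.015,0,0,0,1],
    [0,0,-0.005,0,0,0,1],
    [0,0,0,0,0,0,1],
    [0,0,0,0,0,0,-1],
    [0,0,0,0,0,0,-1],
    [0,0,0,0,0,0,-1],
    [0,0,0,0,0,0,-1]
  ]
}}

```text
time: 10.35
eef_pos: [431.1, -189.8, 44.0]
orientation: [0.381, 0.924, 0.0, 0.0]
contact_force: [-1.1, 1.0, 6.8]
grip_width: 0.478
grip_force: 61.6
```

>>> {"name": "move_arm", "arguments": {
  "series": [
    [0,0,0.015,0,0,0,-1],
    [0,0,0.03,0,0,0,-1],
    [0,0,0.03,0,0,0,-1],
    [0.016,-0.016,0,0,0,0,-1],
    [0.025,-0.026,0,0,0,0,-1],
    [0.03,-0.032,0,0,0,0,-1],
    [0.03,-0.032,0,0,0,0,-1],
    [0.028,-0.028,0,0,0,0,-1],
    [0.0157,-0.0166,0,0,0,0,-1],
    [0,0,0,0,0,0,-1]
  ]
}}

```text
time: 11.6
eef_pos: [575.5, -341.3, 118.4]
orientation: [0.382, 0.924, -0.001, -0.0]
contact_force: [-0.8, -0.3, -3.8]
grip_width: 0.48
grip_force: 61.6
```

>>> {"name": "move_arm", "arguments": {
  "series": [
    [0,0,-0.015,0,0,0,-1],
    [0,0,-0.025,0,0,0,-1],
    [0,0,-0.02,0,0,0,-1],
    [0,0,-0.008,0,0,0,-1],
    [0,0,0,0,0,0,-1],
    [0,0,0,0,0,0,-1],
    [0,0,0,0,0,0,-1],
    [0,0,0,0,0,0,-1],
    [0,0,0,0,0,0,-1],
    [0,0,0,0,0,0,-1]
  ]
}}

```text
time: 12.85
eef_pos: [575.4, -340.3, 50.4]
orientation: [0.381, 0.924, 0.0, 0.0]
contact_force: [-0.4, -0.3, -3.8]
grip_width: 0.48
grip_force: 61.5
```

```bash
python3 - <<'E'
from h import *
st()
im=env.camera("side"); 
cv2.imwrite("pics/s4.png",cv2.resize(im[220:370,390:540],(600,600),interpolation=cv2.INTER_CUBIC)[...,::-1])
E
```

```text
t 12.85 p [ 575.4 -340.3   50.4] yaw 45.2 z [ 0.  0. -1.] w 0.48 gf 61.5 F [-0.4 -0.3 -3.8] j [ 0.11  0.65  0.49  1.56 -0.34  1.02  1.48]
```

View pics/s4.png

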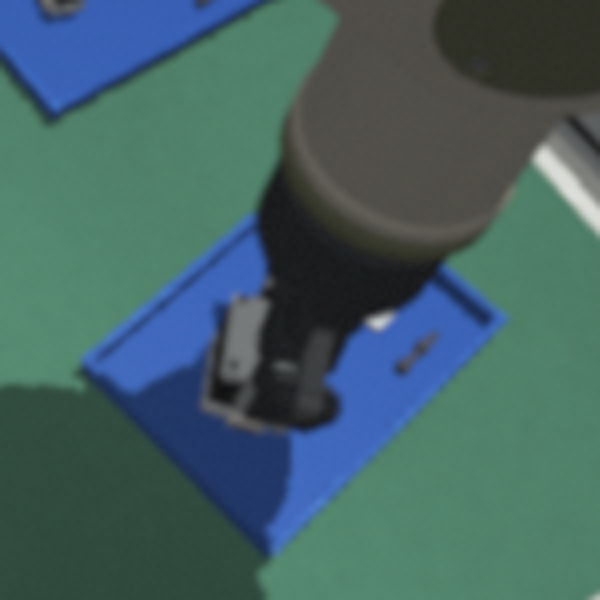

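motor42 hangs just over the bare floor of tray42 in the image. I lower it.

>>> {"name": "move_arm", "arguments": {
  "series": [
    [0,0,-0.001,0,0,0,-1],
    [0,0,-0.001,0,0,0,-1],
    [0,0,-0.001,0,0,0,-1],
    [0,0,-0.001,0,0,0,-1],
    [0,0,0,0,0,0,-1],
    [0,0,0,0,0,0,-1],
    [0,0,0,0,0,0,-1],
    [0,0,0,0,0,0,-1],
    [0,0,0,0,0,0,-1],
    [0,0,0,0,0,0,-1]
  ]
}}

```text
time: 14.15
eef_pos: [575.4, -340.3, 47.1]
orientation: [0.381, 0.924, 0.0, 0.0]
contact_force: [-3.6, 2.1, 4.7]
grip_width: 0.487
grip_force: 62.6
```

>>> {"name": "move_arm", "arguments": {
  "series": [
    [0,0,0,0,0,0,0.1],
    [0,0,0,0,0,0,0.3],
    [0,0,0,0,0,0,0.5],
    [0,0,0,0,0,0,0.5],
    [0,0,0,0,0,0,0.5],
    [0,0,0.015,0,0,0,0.5],
    [0,0,0.03,0,0,0,0.5],
    [0,0,0.04,0,0,0,1],
    [0,0,0,0,0,0,1],
    [0,0,0,0,0,0,1]
  ]
}}

```text
time: 15.4
eef_pos: [575.4, -340.2, 131.7]
orientation: [0.381, 0.925, 0.0, 0.0]
contact_force: [0.4, -0.1, -0.9]
grip_width: 0.999
grip_force: 0.0
```

>>> {"name": "move_arm", "arguments": {
  "series": [
    [-0.029,0.0018,0,0,0,-4.3,1],
    [-0.029,0.0018,0,0,0,-4.3,1],
    [-0.029,0.0018,0,0,0,-4.3,1],
    [-0.029,0.0018,0,0,0,-4.3,1],
    [-0.029,0.0018,0,0,0,-4.3,1],
    [-0.0284,0.0016,0,0,0,-4.4,1],
    [0,0,-0.02,0,0,0,0.4],
    [0,0,0,0,0,0,0.4],
    [0,0,0,0,0,0,0.4],
    [0,0,0,0,0,0,0.4]
  ]
}}

```text
time: 16.65
eef_pos: [402.4, -329.8, 111.8]
orientation: [0.579, 0.816, -0.0, 0.0]
contact_force: [0.8, 0.1, -0.4]
grip_width: 0.702
grip_force: 0.0
```

```bash
python3 - <<'E'
from h import *
st()
E
```

```text
t 16.65 p [ 402.4 -329.8  111.8] yaw 19.3 z [ 0. -0. -1.] w 0.702 gf 0.0 F [ 0.8  0.1 -0.4] j [-0.    0.28  0.69  1.93 -0.21  1.    1.11]
```

>>> {"name": "move_arm", "arguments": {
  "series": [
    [0,0,-0.02,0,0,0,0.4],
    [0,0,-0.025,0,0,0,0.4],
    [0,0,-0.02,0,0,0,0.4],
    [0,0,-0.007,0,0,0,0.4],
    [0,0,0,0,0,0,0.4],
    [0,0,0,0,0,0,-1],
    [0,0,0,0,0,0,-1],
    [0,0,0,0,0,0,-1],
    [0,0,0,0,0,0,-1],
    [0,0,0,0,0,0,-1]
  ]
}}

```text
time: 17.9
eef_pos: [402.6, -330.1, 40.2]
orientation: [0.579, 0.816, 0.0, 0.001]
contact_force: [-0.7, 0.6, 6.4]
grip_width: 0.317
grip_force: 59.6
```

>>> {"name": "move_arm", "arguments": {
  "series": [
    [0,0,0.015,0,0,0,-1],
    [0,0,0.035,0,0,0,-1],
    [0,0,0.045,0,0,0,-1],
    [0.008,0.018,0,0,0,0,-1],
    [0.015,0.034,0,0,0,0,-1],
    [0.019,0.042,0,0,0,0,-1],
    [0.019,0.042,0,0,0,0,-1],
    [0.019,0.042,0,0,0,0,-1],
    [0.019,0.042,0,0,0,0,-1],
    [0.019,0.042,0,0,0,0,-1]
  ]
}}

```text
time: 19.15
eef_pos: [520.5, -66.5, 135.3]
orientation: [0.579, 0.815, 0.0, 0.0]
contact_force: [-0.0, -0.4, -0.9]
grip_width: 0.32
grip_force: 59.2
```

>>> {"name": "move_arm", "arguments": {
  "series": [
    [0.019,0.042,0,0,0,0,-1],
    [0.019,0.042,0,0,0,0,-1],
    [0.019,0.042,0,0,0,0,-1],
    [0.017,0.037,0,0,0,0,-1],
    [0.0107,0.0228,0,0,0,0,-1],
    [0,0,-0.02,0,0,0,-1],
    [0,0,-0.03,0,0,0,-1],
    [0,0,-0.025,0,0,0,-1],
    [0,0,-0.01,0,0,0,-1],
    [0,0,0,0,0,0,-1]
  ]
}}

```text
time: 20.4
eef_pos: [604.3, 117.3, 49.1]
orientation: [0.579, 0.815, -0.001, -0.0]
contact_force: [0.2, -0.6, -0.9]
grip_width: 0.313
grip_force: 59.3
```

```bash
python3 - <<'E'
from h import *
st()
im=env.camera("side"); 
cv2.imwrite("pics/s5.png",cv2.resize(im[100:220,290:410],(600,600),interpolation=cv2.INTER_CUBIC)[...,::-1])
E
```

```text
t 20.4 p [604.3 117.3  49.1] yaw 19.2 z [-0.001 -0.001 -1.   ] w 0.313 gf 59.3 F [ 0.2 -0.6 -0.9] j [-0.58  0.53  0.4   1.71 -0.24  0.96  0.25]
```

View pics/s5.png

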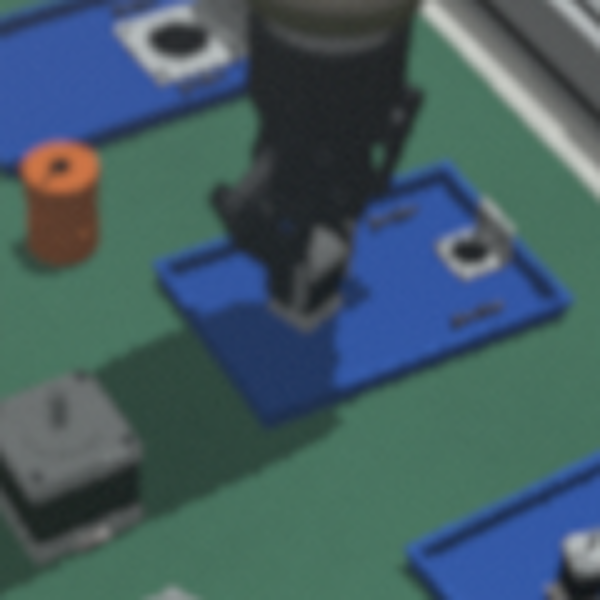

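motor28 hangs just over tray28's floor, and motor20 stands in tray20 at the lower right. I lower it about 6 mm and release.

>>> {"name": "move_arm", "arguments": {
  "series": [
    [0,0,-0.002,0,0,0,-1],
    [0,0,-0.002,0,0,0,-1],
    [0,0,-0.001,0,0,0,-1],
    [0,0,-0.001,0,0,0,-1],
    [0,0,0,0,0,0,-1],
    [0,0,0,0,0,0,-1],
    [0,0,0,0,0,0,-1],
    [0,0,0,0,0,0,-1],
    [0,0,0,0,0,0,-1],
    [0,0,0,0,0,0,-1]
  ]
}}

```text
time: 21.7
eef_pos: [604.7, 118.1, 43.3]
orientation: [0.579, 0.816, 0.0, 0.0]
contact_force: [1.0, -0.5, -1.2]
grip_width: 0.319
grip_force: 59.4
```

>>> {"name": "move_arm", "arguments": {
  "series": [
    [0,0,-0.0005,0,0,0,-1],
    [0,0,-0.0005,0,0,0,-1],
    [0,0,-0.0005,0,0,0,-1],
    [0,0,0,0,0,0,-1],
    [0,0,0,0,0,0,-1],
    [0,0,0,0,0,0,-1],
    [0,0,0,0,0,0,-1],
    [0,0,0,0,0,0,-1],
    [0,0,0,0,0,0,-1],
    [0,0,0,0,0,0,-1]
  ]
}}

```text
time: 22.95
eef_pos: [604.8, 118.1, 43.3]
orientation: [0.579, 0.816, 0.0, -0.0]
contact_force: [-8.1, -0.9, 15.3]
grip_width: 0.316
grip_force: 61.5
```

Contact at 15 N; releasing and rising.

>>> {"name": "move_arm", "arguments": {
  "series": [
    [0,0,0,0,0,0,-0.25],
    [0,0,0,0,0,0,-0.1],
    [0,0,0,0,0,0,0.2],
    [0,0,0,0,0,0,0.3],
    [0,0,0,0,0,0,0.3],
    [0,0,0.015,0,0,0,0.3],
    [0,0,0.03,0,0,0,0.3],
    [0,0,0.045,0,0,0,1],
    [0,0,0,0,0,0,1],
    [0,0,0,0,0,0,1]
  ]
}}

```text
time: 24.2
eef_pos: [604.6, 118.2, 132.2]
orientation: [0.579, 0.816, 0.0, 0.0]
contact_force: [0.8, 0.2, -0.9]
grip_width: 0.995
grip_force: 0.0
```

>>> {"name": "move_arm", "arguments": {
  "series": [
    [-0.03,-0.01,0,0,0,-3,1],
    [-0.03,-0.01,0,0,0,-3,1],
    [-0.03,-0.01,0,0,0,-3,1],
    [-0.03,-0.01,0,0,0,-3,1],
    [-0.03,-0.01,0,0,0,-3,1],
    [-0.0148,-0.0071,0,0,0,-1.4,1],
    [0,0,0,0,0,0,1],
    [0,0,0,0,0,0,1],
    [0,0,0,0,0,0,1],
    [0,0,0,0,0,0,1]
  ]
}}

```text
time: 25.45
eef_pos: [440.2, 61.1, 131.7]
orientation: [0.689, 0.725, -0.0, 0.0]
contact_force: [0.5, 0.6, -0.0]
grip_width: 1.0
grip_force: 0.0
```

```bash
python3 - <<'E'
from h import *
st()
im=env.camera("side"); 
cv2.imwrite("pics/s6.png",cv2.resize(im[90:240,230:380],(600,600),interpolation=cv2.INTER_CUBIC)[...,::-1])
E
```

```text
t 25.45 p [440.2  61.1 131.7] yaw 2.9 z [-0. -0. -1.] w 1.0 gf 0.0 F [ 0.5  0.6 -0. ] j [-0.72  0.04  0.49  2.09 -0.02  1.02 -0.17]
```

View pics/s6.png

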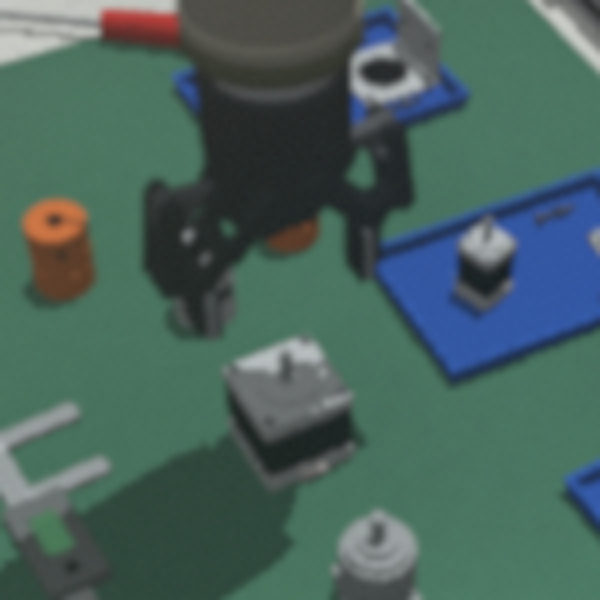

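motor28 stands upright in tray28. The open fingers straddle motor57 at (288,400) in the crop, so I descend.

>>> {"name": "move_arm", "arguments": {
  "series": [
    [0,0,-0.02,0,0,0,1],
    [0,0,-0.025,0,0,0,1],
    [0,0,-0.02,0,0,0,1],
    [0,0,-0.015,0,0,0,1],
    [0,0,-0.01,0,0,0,1],
    [0,0,0,0,0,0,1],
    [0,0,0,0,0,0,1],
    [0,0,0,0,0,0,-1],
    [0,0,0,0,0,0,-1],
    [0,0,0,0,0,0,-1]
  ]
}}

```text
time: 26.75
eef_pos: [440.0, 61.2, 42.4]
orientation: [0.689, 0.725, 0.0, -0.0]
contact_force: [-3.7, -0.4, 6.9]
grip_width: 0.658
grip_force: 63.8
```

>>> {"name": "move_arm", "arguments": {
  "series": [
    [0,0,0.005,0,0,0,-1],
    [0,0,0.015,0,0,0,-1],
    [0,0,0.02,0,0,0,-1],
    [0,0,0.02,0,0,0,-1],
    [0,0,0.02,0,0,0,-1],
    [0,0,0.01,0,0,0,-1],
    [0,0,0.005,0,0,0,-1],
    [0,0,0,0,0,0,-1],
    [0,0,0,0,0,0,-1],
    [0,0,0,0,0,0,-1]
  ]
}}

```text
time: 28.0
eef_pos: [439.6, 60.9, 136.4]
orientation: [0.689, 0.725, -0.0, -0.0]
contact_force: [0.3, 1.1, -6.3]
grip_width: 0.663
grip_force: 66.0
```

>>> {"name": "move_arm", "arguments": {
  "series": [
    [0.006,0.014,0,0,0,0,-1],
    [0.013,0.03,0,0,0,0,-1],
    [0.016,0.037,0,0,0,0,-1],
    [0.017,0.04,0,0,0,0,-1],
    [0.017,0.04,0,0,0,0,-1],
    [0.017,0.04,0,0,0,0,-1],
    [0.016,0.036,0,0,0,0,-1],
    [0.013,0.031,0,0,0,0,-1],
    [0.0094,0.0207,0,0,0,0,-1],
    [0,0,0,0,0,0,-1]
  ]
}}

```text
time: 29.25
eef_pos: [563.5, 353.1, 135.4]
orientation: [0.688, 0.726, -0.0, -0.001]
contact_force: [-0.4, -1.1, -7.1]
grip_width: 0.661
grip_force: 66.4
```

>>> {"name": "move_arm", "arguments": {
  "series": [
    [0,0,-0.015,0,0,0,-1],
    [0,0,-0.025,0,0,0,-1],
    [0,0,-0.02,0,0,0,-1],
    [0,0,-0.015,0,0,0,-1],
    [0,0,-0.01,0,0,0,-1],
    [0,0,0,0,0,0,-1],
    [0,0,0,0,0,0,-1],
    [0,0,0,0,0,0,-1],
    [0,0,0,0,0,0,-1],
    [0,0,0,0,0,0,-1]
  ]
}}

```text
time: 30.5
eef_pos: [564.4, 349.8, 52.1]
orientation: [0.689, 0.725, 0.0, 0.0]
contact_force: [1.1, -1.0, -6.0]
grip_width: 0.668
grip_force: 66.4
```

```bash
python3 - <<'E'
from h import *
st()
im=env.camera("side"); 
cv2.imwrite("pics/s7.png",cv2.resize(im[60:160,250:370],(720,600),interpolation=cv2.INTER_CUBIC)[...,::-1])
E
```

```text
t 30.5 p [564.4 349.8  52.1] yaw 2.9 z [ 0.  0. -1.] w 0.668 gf 66.4 F [ 1.1 -1.  -6. ] j [-0.87  0.61  0.34  1.56 -0.22  1.01 -0.42]
```

View pics/s7.png

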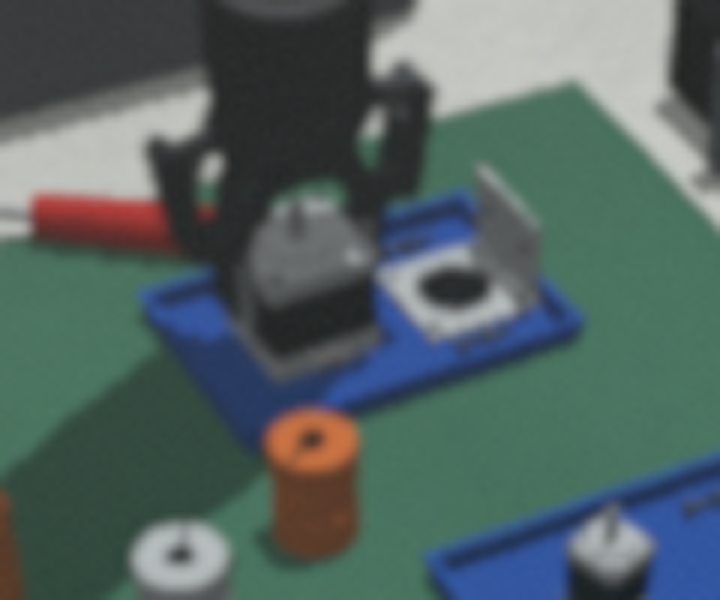

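motor57 is over tray57's floor, short of the plate. Lowering.

>>> {"name": "move_arm", "arguments": {
  "series": [
    [0,0,-0.002,0,0,0,-1],
    [0,0,-0.002,0,0,0,-1],
    [0,0,-0.001,0,0,0,-1],
    [0,0,-0.001,0,0,0,-1],
    [0,0,-0.0005,0,0,0,-1],
    [0,0,-0.0005,0,0,0,-1],
    [0,0,0,0,0,0,-1],
    [0,0,0,0,0,0,-1],
    [0,0,0,0,0,0,-1],
    [0,0,0,0,0,0,-1]
  ]
}}

```text
time: 31.8
eef_pos: [564.3, 349.7, 45.5]
orientation: [0.689, 0.725, 0.0, -0.0]
contact_force: [-4.9, -1.8, 2.8]
grip_width: 0.659
grip_force: 67.6
```

Contact (force from −6 to +2.8 N). Release and rise.

>>> {"name": "move_arm", "arguments": {
  "series": [
    [0,0,0,0,0,0,0.45],
    [0,0,0,0,0,0,0.6],
    [0,0,0,0,0,0,0.8],
    [0,0,0,0,0,0,0.8],
    [0,0,0,0,0,0,0.8],
    [0,0,0.01,0,0,0,0.8],
    [0,0,0.025,0,0,0,0.8],
    [0,0,0.035,0,0,0,0.8],
    [0,0,0.04,0,0,0,0.8],
    [0,0,0.04,0,0,0,0.8]
  ]
}}

```text
time: 33.05
eef_pos: [564.3, 349.6, 197.0]
orientation: [0.689, 0.725, 0.0, 0.0]
contact_force: [-0.1, 1.1, 0.6]
grip_width: 0.901
grip_force: 0.0
```

>>> {"name": "move_arm", "arguments": {
  "series": [
    [-0.03,0.02,0.03,0,0,0,0.8],
    [-0.03,0.02,0.03,0,0,0,0.8],
    [-0.03,0.02,0,0,0,0,0.8],
    [-0.03,0.02,0,0,0,0,0.8],
    [-0.03,0.02,0,0,0,0,0.8],
    [-0.03,0.02,0,0,0,0,0.8],
    [-0.03,0.02,0,0,0,0,0.8],
    [0,0,0,0,0,0,0.8],
    [0,0,0,0,0,0,0.8],
    [0,0,0,0,0,0,0.8]
  ]
}}

```text
time: 34.3
eef_pos: [355.5, 488.8, 255.1]
orientation: [0.69, 0.724, 0.0, 0.0]
contact_force: [0.5, -0.7, 0.4]
grip_width: 0.899
grip_force: 0.0
```

```bash
python3 - <<'E'
from h import *
st()
a=env.camera("side"); b=env.camera("top")
o=np.vstack([cv2.resize(b[70:270,120:560],(660,300)),cv2.resize(a[60:380,200:540],(319,300)).repeat(1,0) if 0 else np.hstack([cv2.resize(a[60:380,200:540],(319,300)),np.zeros((300,341,3),np.uint8)])])
cv2.imwrite("pics/f.png",o[...,::-1])
hsv=cv2.cvtColor(big(b),cv2.COLOR_RGB2HSV); sil=((hsv[...,1]<70)&(hsv[...,2]>120)).astype(np.uint8)*255
c=env.get_calibration("top"); E=np.linalg.inv(np.array(c["extrinsics"]))
for n,p,z,t,an in [("m57",(564.3,349.7),59,(597.2,350.7),1.9),("m42",(575.4,-340.3),51,(608.1,-333.7),11.8),("m28",(604.8,118.1),48,(638.3,118),.4),("m20",(628,-100.7),41,(661.4,-99.7),4),("gear",(438.2,-58.1),51,(438.2,-58.1),0),("coup",(438.2,187.8),53,(438.2,187.8),0)]:
    q=cv2.projectPoints(np.float64([[*p,z]]),cv2.Rodrigues(E[:3,:3])[0],E[:3,3],K(c),np.array(c["distortion"]))[0].ravel()
    r=rect("top",sil,q*S,z); a_=np.radians(an); d=r[:2]-t
    print(n,r,"in tray",np.round([d@[np.cos(a_),np.sin(a_)],d@[-np.sin(a_),np.cos(a_)]],1))
E
```

```text
t 34.3 p [355.5 488.8 255.1] yaw 2.8 z [ 0.001 -0.    -1.   ] w 0.899 gf 0.0 F [ 0.5 -0.7  0.4] j [-1.25  0.29  0.28  1.54 -0.08  1.33 -0.91]
m57 [564.7 349.1  59.1  58.1   2.9] in tray [-32.5  -0.5]
m42 [ 575.4 -338.5   44.2   42.7   46. ] in tray [-33.   2.]
m28 [604.3 119.4  30.9  31.3  20.7] in tray [-34.    1.6]
m20 [627.6 -99.8  21.8  20.9  77.5] in tray [-33.7   2.3]
gear [438.2 -58.   48.1  43.5  82. ] in tray [0.  0.1]
coup [438.2 187.7  42.7  43.2  12.6] in tray [ 0.  -0.1]
```

View pics/f.png

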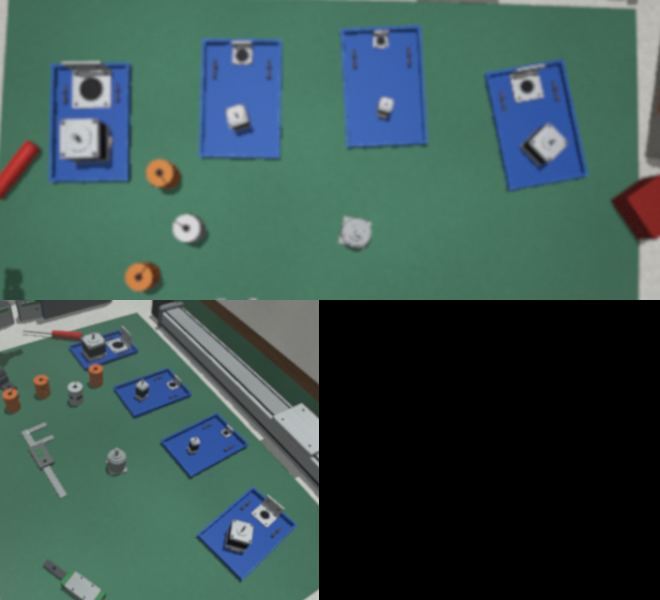

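All four motors stand upright near the middle of their trays' bare floors, within about 2.5 mm of it by measurement. The gearhead and coupling haven't moved, so I'm handing in.

```bash
python3 -c "
from workcell import env
print(env.close_job())"
```

```text
the job is handed in; nothing more can be done
None
```

The job is handed in after about 34 s of robot time: all four motors stand upright in their matching trays, and the gearhead and coupling are where they were; the hand-in call returned no verdict.

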